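# Lock the bed of the proofing press with its drop pin

### The arm

A 7-joint arm with a two-finger parallel gripper is mounted at the origin on the work surface. World frame = base frame: x ahead of the robot, y to its left, z up, the work surface at z = 0. Lengths are in m, angles in rad, forces in N, time in s.
With the tool pointing down it reaches from about 0.35 to 0.9 m from the base axis. Payload 8.1 kg.
Tool frame: the origin (TCP) lies at the centre of the arm's flange, where the gripper is bolted on; the fingertips stand 178 mm ahead of it and the grasp point (between the pads) lies 159 mm ahead of it; z points along the fingers, y is the direction in which the jaws open and shut (so a half turn about z gives the same grasp; the last joint's range is limited). The gripper opens to 92 mm and grips with 3 to 60 N. Pads are 19 mm wide; open, the fingers measure 130 mm over their backs; the gripper's body (75 mm by 190 mm) begins 47 mm behind the grasp point.
Start: joints at [1.108, 0.434, 0.025, 1.573, -0.012, 1.134, -0.075], TCP at [0.22, -0.585, 0.405] pointing down, gripper open.
Joint ranges: [-2.62, 2.62], [-0.44, 2.09], [-1.27, 1.32], [0.08, 2.57], [-1.32, 4.46], [0.12, 2], [-2.74, 2.74]. Speed limits (rad/s): [2.22, 2.22, 3.01, 3.01, 3.14, 3.14, 3.14].

### API

Orientations are given as a rotation vector (axis times angle).
In Python, from cell import arm, get_image, camera_model gives the robot as it stands. The module is installed in compiled form; this text tells all that it offers.
- The arm moves only by the shell command python3 -m pendant 'ROWS' [FORCE]. ROWS is JSON, a list that holds one entry, the list of rows, each a list of 7 numbers: the shift along the tool's x, y, z in mm, then the turn, a rotation vector about the tool's x, y, z in rad, then the closure, from -1 (fully open) to 1 (shut). In form: [[[x, y, z, rx, ry, rz, hand], ...]]. A call has 1 to 20 rows; each row is the pose to reach, as a shift and turn from the pose commanded when the call began, along the tool's axes at that moment; what a row does not reach only later rows make up. A row lasts 1/8 s, in which the tool goes at most 62.5 mm and 10.7 degrees, less where a joint would pass 70% of its speed; a pose out of reach is approached as far as the arm can. A call with a gripper value outside its range is refused whole. The fingers move at their own pace and stop on an object; FORCE is the grip in N (left out, the last holds). Time passes only in rows, so rows that repeat a pose let the fingers close. It gives the time, the measured TCP pose, the force and the opening at its end, in the units of the state.
- arm.observe(): the state, without advancing time (a new reading comes with each control period).
- get_image(name): name is "scene" or "top" or "wrist"; returns the picture (420x560x3 uint8, red, green, blue); there is no depth.
- camera_model(name): a dict with "fx", "fy", "cx", "cy" (pixels), "position" and "orientation" of the camera in the world; the wrist camera has in their place "T_tool_cam" (4x4, takes a point from camera to tool coordinates, whose origin is the TCP and whose axes are the flange's). Camera axes: x right, y down, z forward; pixel columns grow to the right and rows downward; lengths in m; the calibration is good to about 2 mm. A picture is of the moment at which its call begins: read the wrist's pose just before it. camera_model takes no time and is no camera call.
- arm.sign_off(): hands the job in, once; it reports no verdict.
The state is a dict: "clock": time; "joints": joint angles; "dq": joint speeds; "joint_efforts": joint torques, N m; "position": TCP position; "ee_rot": TCP orientation; "force": force on the tool from outside, world axes, zero at the start; "ft_torque": the same for the moment, N m; "width": opening from 0.0 (shut) to 1.0 (fully open).
Only numpy, scipy, OpenCV 4.12 (cv2) and the standard library are available. Lean on these libraries where they do the work, as an engineer would, in place of code of your own. Each camera call takes 0.05 s, during which the arm holds its last target.

### The job

Take the square-headed steel pin out of the wooden pin stand and lock the bed of the small printing press with it: thread it down through the slot of the press's bracket and on through both plates of the bed's lug underneath, until its head sits fully home on the bracket, and let go. The bed never stops at quite the same place, so feel for the lug's holes gently along the slot and never force the pin; leave the other pins in the stand and do not disturb the things lying around.

Things in the scene. Friction and masses are not known exactly. Their poses are not given: they have to be found in the camera images.
- lock_pin: loose square-headed steel pin, about 200 g: round shaft 12 mm thick, 85 mm long, foot tapered to 9 mm over its last 5 mm; square head 24 x 24 mm, 40 mm tall. Origin on the axis at the head's underside (shaft z -85 to 0, head z 0 to 40 mm); z up the axis, x and y square to the head's faces. At the start it hangs upright in one of the stand's holes, head resting on the stand's top
- lock_pin_tip (a point): centre of the pin's foot, 85 mm below the underside of its head
- stand: fixed wooden pin stand, 90 mm (x) by 270 mm (y), 112 mm tall; the 12 mm top board has three 17 mm holes in a row at y = -80, 0, +80 mm, each holding a pin. Origin at the centre of its underside, z up. Fingers that close along the stand's x have most room beside the neighbours
- press: fixed small printing press, 260 (x) by 490 mm (y). Origin on the table, straight below the middle of the bracket's slot; z up. Base 20 mm tall from y = -70 to +420 mm; roller between cheeks, 205 mm tall, at y = 205 to 295 mm. Forces over 60 N between the pin and the bracket or the bed count as forcing it
- slot (a point): middle of the slot's mouth, on top of the bracket, 120 mm above the table. The bracket is a level plate, 72 (press x) by 86 (press y) by 10 mm, on four thin posts; the slot goes right through, 14 mm wide (x, mouth bevelled 2 mm) and 46 mm long (y). Fully home, the pin's origin is at this height
- lug_level (a point): fixed point of the press below the slot's middle, at the height of the top of the lug's upper plate, 85 mm above the table. The lug on the braked bed has two level plates 10 mm thick, tops at 85 and 55 mm, each with a 13.5 mm round hole, one right above the other. The holes are at press x = 0 but 4 to 14 mm off to either side along press y: not measured, new each time
- knob_pin: another loose steel pin with a ball head 37 mm tall, in the stand: leave alone
- disc_pin: another loose steel pin with a flat disc head 32 mm wide, in the stand: leave alone
- water_jar: loose green glass jar, 72 mm wide, 85 mm tall, a bystander
- ink_tin: loose ink jar with a black cap, 80 mm wide, 60 mm tall, a bystander
- palette_knife: loose palette knife lying on the table, a bystander
- wash_brush: loose brush lying on the table, a bystander
- marker: loose black marker, 16 mm thick, lying on the table between the stand and the press, a bystander
- paint_tube: loose blue paint tube, 24 mm thick, lying near the robot, a bystander
There are look-alikes about, which are no part of the job. Leave any green look-alike of the lock_pin alone.

How it is judged:
On the way, in this order (a step that is already met when the one before it is completed fails the run):
1. the pin is lifted clear out of the stand (height (world z) of lock_pin_tip above 0.118 m), for 0.1 s.
2. its foot is through the slot and in the upper plate of the lug (z of lock_pin_tip in the frame of press below 0.079 m and horizontal distance between lock_pin_tip and press below 0.019 m and angle between lock_pin's own z axis and vertical below 0.15 rad).
At the end, for the whole second after the job is handed in: The square-headed pin stands upright (within 4 degrees) and at rest in the slot, through both plates of the lug, its head home on the bracket within 2.5 mm (z of lock_pin in the frame of press below 0.1225 m and z of lock_pin_tip in the frame of press below 0.0375 m and horizontal distance between each of lock_pin, lock_pin_tip and press below 0.019 m and angle between lock_pin's own z axis and vertical below 0.07 rad and linear speed of lock_pin below 0.02 m/s); the robot touches nothing.
It fails at once if the pin is forced against the press (over 60 N) (contact force between lock_pin and press above 60 N or contact force between lock_pin and bed above 60 N).
It fails at once if another pin is moved from its hole or a bystander is disturbed (over 30 mm) (distance of any of knob_pin, disc_pin, water_jar, ink_tin, palette_knife, wash_brush, marker, paint_tube from where it was at the start of the episode above 0.03 m).
It also fails if it takes over 72 s, if anything falls off the work surface, if the arm or the gripper's body presses on something with over 40 N, if the wrist force passes 120 N, or if a joint passes its speed limit or range.

## Working session

There is one attempt and no reset: what is moved stays moved. The work goes in short steps, Python scripts to look and compute and a shell command to move; the robot and the scene stay as the last step left them, time stands still between calls to the robot, and variables do not carry over. Pictures are saved under pics/ and viewed, and the job is handed in when it is done.

```bash
mkdir -p pics
python3 - <<'E'
from cell import arm,get_image,camera_model
import cv2
s=arm.observe();print({k:s[k] for k in('clock','position','ee_rot','force','width')})
for n in("scene","top","wrist"):
    cv2.imwrite(f"pics/{n}0.png",get_image(n)[:,:,::-1]);print(n,camera_model(n))
E
```

```text
{'clock': 0.0, 'position': array([ 0.21991174, -0.58478572,  0.40396086]), 'ee_rot': array([-3.08948313e+00, -5.61646510e-01,  6.84465126e-04]), 'force': array([ 0.04514201,  0.23188199, -0.17557783]), 'width': 0.9995442305043434}
scene {'fx': 534.8086644022259, 'fy': 534.8086644022259, 'cx': 267.4890430927634, 'cy': 210.39369332397385, 'position': array([ 1.37224818, -0.1759869 ,  0.75853572]), 'orientation': array([-1.672473  , -1.72445302,  0.80027041])}
top {'fx': 401.101358904343, 'fy': 401.101358904343, 'cx': 285.3929158443008, 'cy': 215.33091608262455, 'position': array([ 0.40083455, -0.16182519,  1.01209211]), 'orientation': array([-2.12494764,  2.1626701 , -0.22545225])}
wrist {'fx': 300.67150675331493, 'fy': 300.67150675331493, 'cx': 280.0273603237429, 'cy': 209.30040157260711, 'T_tool_cam': array([[ 3.94175385e-04, -9.62828303e-01, -2.70113872e-01,
         7.33955836e-02],
       [ 9.99999107e-01,  7.24493423e-04, -1.12318459e-03,
        -1.32484567e-03],
       [ 1.27712964e-03, -2.70113188e-01,  9.62827728e-01,
         2.09237315e-02],
       [ 0.00000000e+00,  0.00000000e+00,  0.00000000e+00,
         1.00000000e+00]])}
```

View pics/scene0.png

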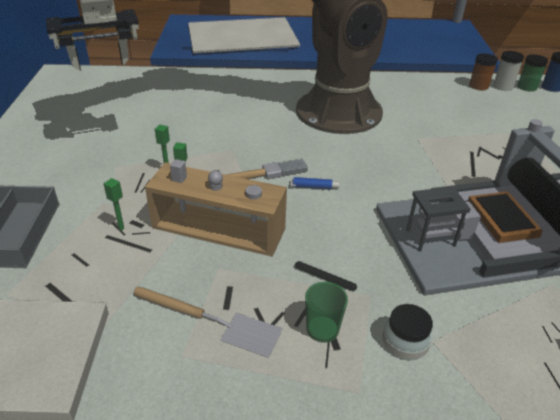

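View pics/top0.png

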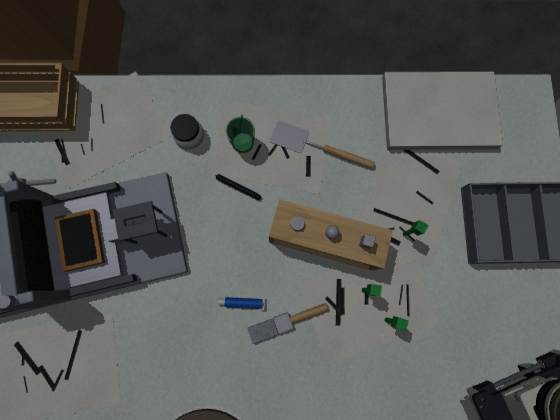

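View pics/wrist0.png

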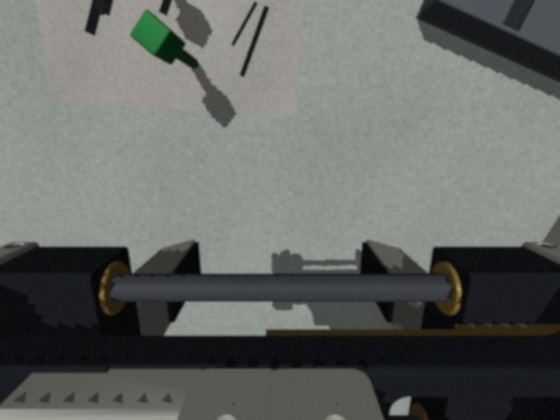

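The square-headed pin is at top (368,242), the knob pin at (332,231) and the disc pin at (297,224). The bracket is near (138,221). I'll enlarge these areas.

Run:
```python
import cv2
a=cv2.imread("pics/top0.png")
cv2.imwrite("pics/z1.png",cv2.resize(a[190:280,262:402],None,fx=5.5,fy=5.5,interpolation=cv2.INTER_CUBIC))
cv2.imwrite("pics/z2.png",cv2.resize(a[165:285,80:200],None,fx=5,fy=5,interpolation=cv2.INTER_CUBIC))
b=cv2.imread("pics/scene0.png")
cv2.imwrite("pics/z3.png",cv2.resize(b[140:250,140:290],None,fx=5,fy=5,interpolation=cv2.INTER_CUBIC))
cv2.imwrite("pics/z4.png",cv2.resize(b[170:260,395:500],None,fx=6,fy=6,interpolation=cv2.INTER_CUBIC))
```

```text
(no output)
```

View pics/z1.png

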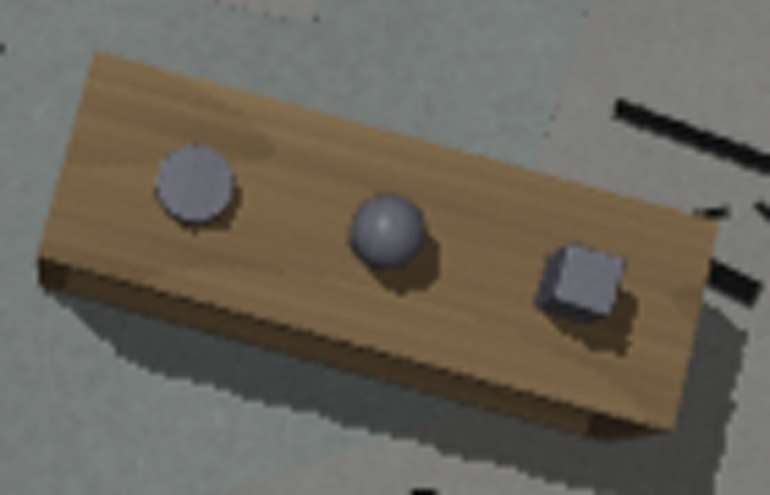

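View pics/z2.png

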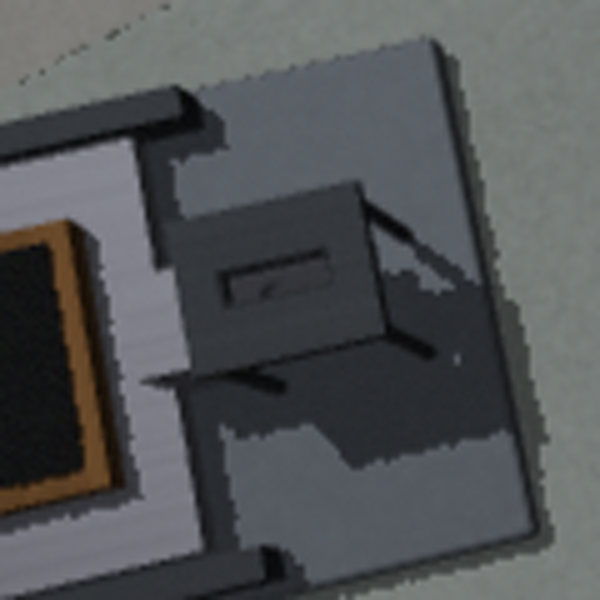

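View pics/z3.png

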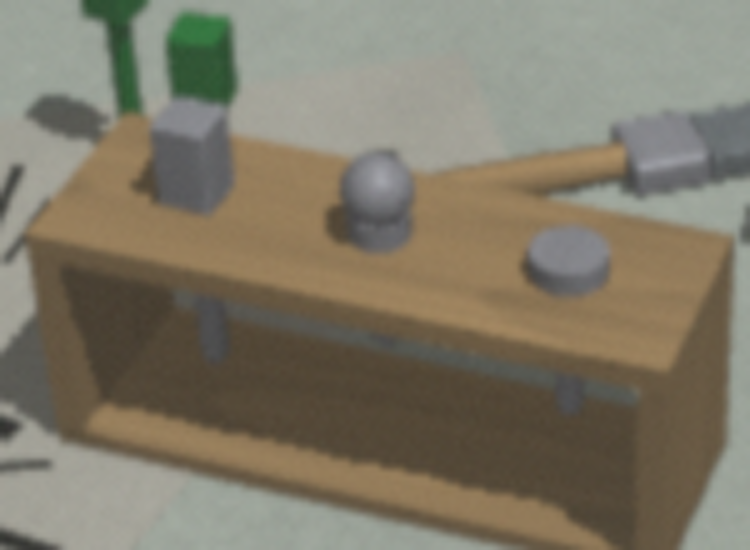

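View pics/z4.png

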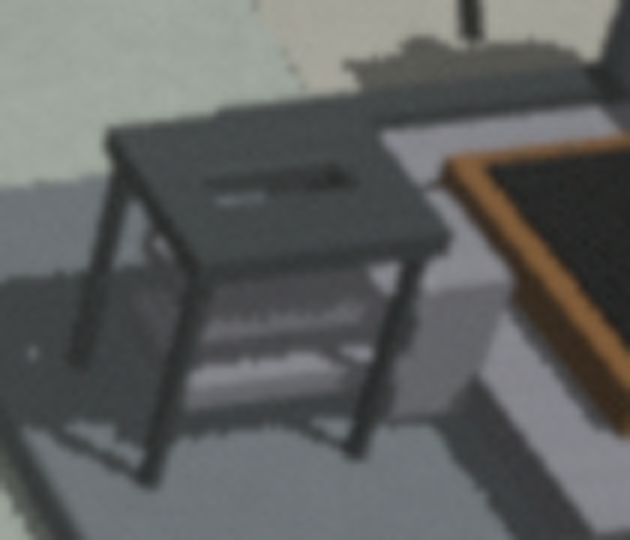

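```bash
cat > h.py <<'E'
import numpy as np, cv2
from scipy.spatial.transform import Rotation as R
from cell import arm,get_image,camera_model
def cam(n,s=None):
    m=camera_model(n)
    if n=="wrist":
        T=m["T_tool_cam"]; Rw=R.from_rotvec(s["ee_rot"]).as_matrix()
        return m,Rw@T[:3,:3],Rw@T[:3,3]+s["position"]
    return m,R.from_rotvec(m["orientation"]).as_matrix(),m["position"]
def ray(n,uv,s=None):
    m,Rc,p=cam(n,s); uv=np.atleast_2d(uv).astype(float)
    d=np.c_[(uv[:,0]-m["cx"])/m["fx"],(uv[:,1]-m["cy"])/m["fy"],np.ones(len(uv))]
    return p,d@Rc.T
def plane(n,uv,z,s=None):
    p,d=ray(n,uv,s); return p+d*((z-p[2])/d[:,2])[:,None]
def proj(n,P,s=None):
    m,Rc,p=cam(n,s); q=(np.atleast_2d(P)-p)@Rc
    return np.c_[q[:,0]/q[:,2]*m["fx"]+m["cx"],q[:,1]/q[:,2]*m["fy"]+m["cy"]]
def unz(z,f,o): return (np.array(z,float)+.5)/f-.5+np.array(o)
E
python3 - <<'E'
from h import *
np.set_printoptions(precision=4,suppress=True)
def edges(P): 
    d=np.roll(P,-1,0)-P; return np.linalg.norm(d[:,:2],axis=1),np.degrees(np.arctan2(d[:,1],d[:,0]))
for nm,cam_,z,f,o,pz in [("head","top",[(570,246),(623,258),(607,318),(553,302)],5.5,(262,190),.152),
 ("stand","top",[(95,52),(720,218),(672,430),(40,258)],5.5,(262,190),.112),
 ("stand_s","scene",[(130,115),(732,238),(670,373),(32,235)],5,(140,140),.112),
 ("head_s","scene",[(178,100),(230,112),(203,140),(153,128)],5,(140,140),.152),
 ("brk","top",[(165,225),(360,183),(388,335),(190,375)],5,(80,165),.12),
 ("slot","top",[(218,270),(328,248),(335,287),(226,307)],5,(80,165),.12),
 ("brk_s","scene",[(110,133),(370,105),(445,240),(200,265)],6,(395,170),.12),
 ("base","top",[(435,40),(540,533)],5,(80,165),.02)]:
    P=plane(cam_,unz(z,f,o),pz); print(nm,P.mean(0),*edges(P))
E
```

```text
head [ 0.4956 -0.3713  0.152 ] [0.0214 0.0249 0.0221 0.0235] [-103.8074  161.808    72.4022  -19.8549]
stand [ 0.5191 -0.296   0.112 ] [0.2689 0.0907 0.2676 0.0895] [-105.9904  163.5422   73.7419  -15.6123]
stand_s [ 0.5226 -0.294   0.112 ] [0.2659 0.088  0.2669 0.0886] [  73.348   -15.391  -106.5261  163.9589]
head_s [ 0.502  -0.3703  0.152 ] [0.0232 0.0211 0.0222 0.021 ] [  70.9837  -21.6138 -109.4462  161.2549]
brk [0.5533 0.1429 0.12  ] [0.0874 0.0708 0.0875 0.0692] [ -78.0996 -167.8426  100.8241   12.1466]
slot [0.5538 0.1425 0.12  ] [0.049  0.0181 0.0483 0.0173] [ -79.102  -167.894    99.8681   14.541 ]
brk_s [0.5586 0.1442 0.12  ] [0.0911 0.0703 0.0813 0.0684] [ 101.8026    5.1802  -79.1882 -166.713 ]
base [0.5676 0.0735 0.02  ] [0.256 0.256] [-166.8061   13.1939]
```

```bash
cat >> h.py <<'E'
def delta(p,yaw_jaw,s=None):
    """target TCP pos, tool z down, tool y axis at world angle yaw_jaw deg (mod 180, nearest)."""
    s=s or arm.observe(); R0=R.from_rotvec(s["ee_rot"]); best=None
    for a in (yaw_jaw,yaw_jaw+180):
        a=np.radians(a); y=np.array([np.cos(a),np.sin(a),0]); z=np.array([0,0,-1.]); x=np.cross(y,z)
        r=(R0.inv()*R.from_matrix(np.c_[x,y,z])).as_rotvec()
        if best is None or np.linalg.norm(r)<np.linalg.norm(best): best=r
    print("rows: mm",np.round(R0.inv().apply(np.array(p)-s["position"])*1000,1),"rot",np.round(best,4),"| pos",np.round(s["position"],4),"axes\n",np.round(R0.as_matrix(),3), "t",s["clock"],"q",np.round(s["joints"],2),"F",np.round(s["force"],1))
E
python3 - <<'E'
from h import *
delta([.498,-.371,.40],-17)
E
```

```text
rows: mm [ 335.5 -102.3    4.2] rot [-1.200e-03 -4.000e-04 -9.143e-01] | pos [ 0.22   -0.5848  0.4041] axes
 [[ 0.936  0.352 -0.001]
 [ 0.352 -0.936  0.001]
 [-0.    -0.001 -1.   ]] t 0.15 q [ 1.11  0.44  0.02  1.57 -0.01  1.13 -0.08] F [0.4 0.3 0. ]
```

```bash
python3 -m pendant '[[[30,-9,0,0,0,-0.08,-1],[65,-20,0,0,0,-0.18,-1],[105,-32,0,0,0,-0.29,-1],[145,-44,0,0,0,-0.4,-1],[185,-56,0,0,0,-0.5,-1],[225,-69,0,0,0,-0.61,-1],[265,-81,0,0,0,-0.72,-1],[300,-92,0,0,0,-0.82,-1],[325,-99,0,0,0,-0.89,-1],[335.5,-102,0,0,0,-0.914,-1],[335.5,-102,0,0,0,-0.914,-1],[335.5,-102,0,0,0,-0.914,-1]]]' 20
python3 - <<'E'
from h import *
s=arm.observe()
cv2.imwrite("pics/w1.png",get_image("wrist")[:,:,::-1])
delta([.498,-.371,.40],-17,s)
for z in (.152,.112): print(proj("wrist",[.498,-.371,z],s))
E
```

```text
clock: 1.65
position: [0.4971, -0.3727, 0.4047]
ee_rot: [2.528, 1.865, -0.002]
force: [0.1, -0.3, -0.3]
width: 1.001
rows: mm [1.9 0.4 4.7] rot [-0.0006  0.0009 -0.0031] | pos [ 0.4971 -0.3727  0.4047] axes
 [[ 0.295  0.955 -0.001]
 [ 0.955 -0.295 -0.001]
 [-0.001 -0.001 -1.   ]] t 1.65 q [ 0.74  0.45 -0.26  1.56  0.12  1.15  0.15] F [ 0.1 -0.3 -0.3]
[[281.20458585 218.04513152]]
[[281.11707631 205.30120525]]
```

View pics/w1.png

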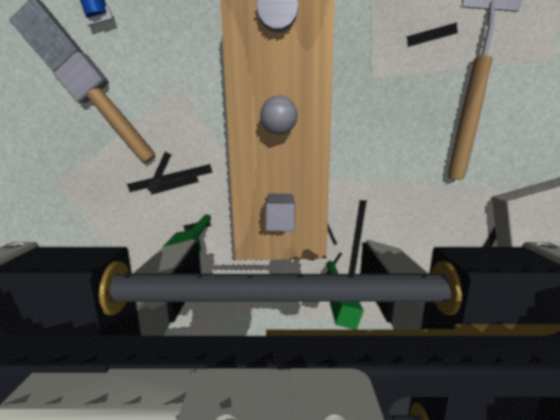

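The head's top face is at about (281,217) in the wrist view, nearly square to the picture. I'll measure it more exactly.

Run:
```python
import cv2
a=cv2.imread("pics/w1.png")
cv2.imwrite("pics/w1z.png",cv2.resize(a[180:245,240:320],None,fx=9,fy=9,interpolation=cv2.INTER_CUBIC))
```

```text
(no output)
```

View pics/w1z.png

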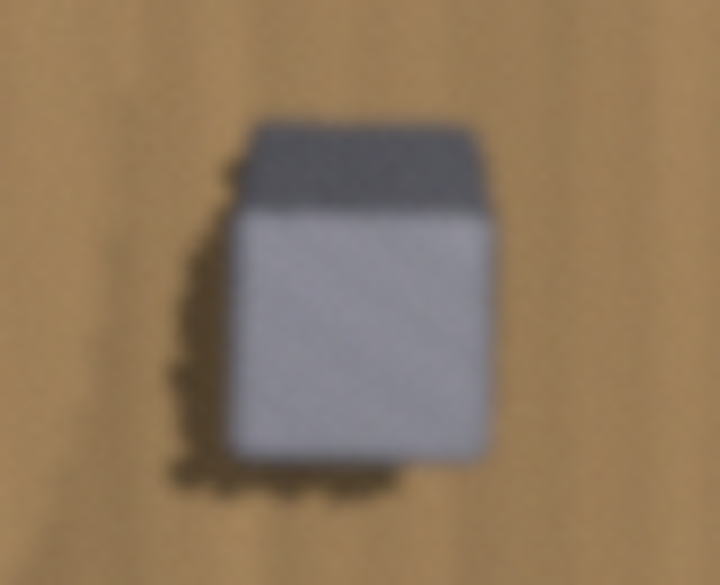

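Run:
```python
from h import *
s=arm.observe()
P=plane("wrist",unz([(237,210),(492,212),(488,461),(231,458)],9,(240,180)),.152,s); c=P.mean(0);d=np.roll(P,-1,0)-P
print(c,np.linalg.norm(d,axis=1),np.degrees(np.arctan2(d[:,1],d[:,0])))
delta([c[0],c[1],.296],-17,s)
```

```text
[ 0.49713118 -0.36983138  0.152     ] [0.02254073 0.02332474 0.02331483 0.02323827] [ -17.6004184  -107.32304836  162.16465448   70.76963882]
rows: mm [  2.9  -0.7 108.7] rot [-0.0005  0.0009 -0.0032] | pos [ 0.497  -0.3727  0.4047] axes
 [[ 0.295  0.955 -0.001]
 [ 0.955 -0.295 -0.001]
 [-0.001 -0.001 -1.   ]] t 1.7 q [ 0.74  0.45 -0.26  1.56  0.12  1.15  0.15] F [0.3 0.9 0.2]
```

```bash
python3 -m pendant '[[[3,-0.7,15,0,0,0,-1],[3,-0.7,38,0,0,0,-1],[3,-0.7,62,0,0,0,-1],[3,-0.7,85,0,0,0,-1],[3,-0.7,100,0,0,0,-1],[3,-0.7,108,0,0,0,-1],[3,-0.7,108,0,0,0,-1]]]' 20
python3 - <<'E'
from h import *
s=arm.observe()
cv2.imwrite("pics/w2.png",get_image("wrist")[:,:,::-1]);cv2.imwrite("pics/s2.png",cv2.resize(get_image("scene")[120:250,110:290,::-1],None,fx=4,fy=4))
delta([.4971,-.3698,.296],-17.6,s)
E
```

```text
clock: 2.58
position: [0.4983, -0.3684, 0.2964]
ee_rot: [-2.525, -1.868, 0.0]
force: [0.2, 0.1, 0.4]
width: 1.003
rows: mm [-1.7 -0.7  0.4] rot [-0.0005 -0.0001  0.01  ] | pos [ 0.4983 -0.3684  0.2964] axes
 [[ 0.293  0.956 -0.   ]
 [ 0.956 -0.293  0.   ]
 [ 0.    -0.001 -1.   ]] t 2.575 q [ 0.72  0.55 -0.25  1.69  0.16  0.92  0.11] F [0.2 0.1 0.4]
```

View pics/w2.png

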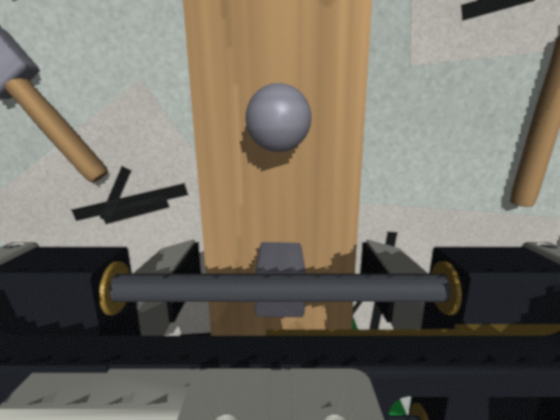

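View pics/s2.png

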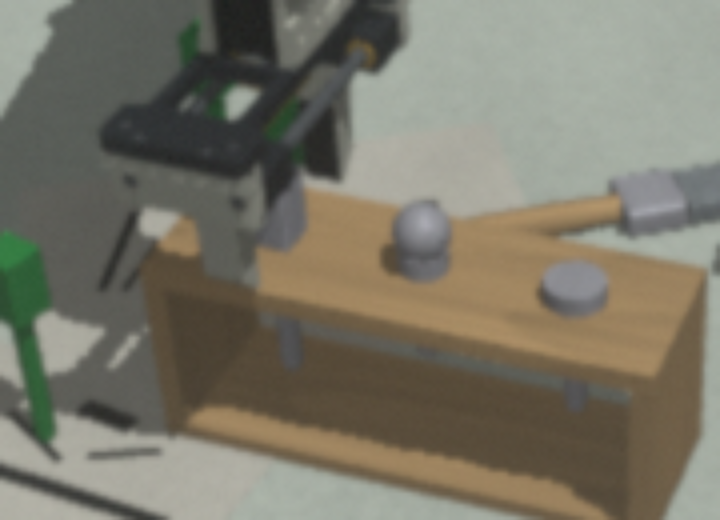

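```bash
python3 -m pendant '[[[-1.5,-0.5,0,0,0,0,-1],[-1.5,-0.5,0,0,0,0,0],[-1.5,-0.5,0,0,0,0,1],[-1.5,-0.5,0,0,0,0,1],[-1.5,-0.5,0,0,0,0,1],[-1.5,-0.5,0,0,0,0,1],[-1.5,-0.5,0,0,0,0,1],[-1.5,-0.5,0,0,0,0,1]]]' 30
python3 -m pendant '[[[0,0,-5,0,0,0,1],[0,0,-15,0,0,0,1],[0,0,-30,0,0,0,1],[0,0,-50,0,0,0,1],[0,0,-75,0,0,0,1],[0,0,-100,0,0,0,1],[0,0,-125,0,0,0,1],[0,0,-145,0,0,0,1],[0,0,-155,0,0,0,1],[0,0,-160,0,0,0,1],[0,0,-160,0,0,0,1]]]'
python3 - <<'E'
from h import *
s=arm.observe()
cv2.imwrite("pics/w3.png",get_image("wrist")[:,:,::-1]);cv2.imwrite("pics/s3.png",get_image("scene")[:,:,::-1])
delta([.555,.143,.456],11.5,s)
E
```

```text
clock: 3.68
position: [0.4974, -0.3696, 0.2967]
ee_rot: [-2.526, -1.868, 0.0]
force: [-1.0, -0.2, 0.1]
width: 0.292
clock: 5.05
position: [0.4974, -0.3696, 0.4566]
ee_rot: [-2.526, -1.868, 0.0]
force: [-0.4, -0.4, -2.1]
width: 0.263
rows: mm [507.  -95.    0.6] rot [-3.000e-04 -1.000e-04 -4.978e-01] | pos [ 0.4974 -0.3696  0.4566] axes
 [[ 0.293  0.956 -0.   ]
 [ 0.956 -0.293  0.   ]
 [ 0.    -0.    -1.   ]] t 5.05 q [ 0.73  0.41 -0.26  1.49  0.11  1.26  0.16] F [-0.4 -0.4 -2.1]
```

View pics/w3.png

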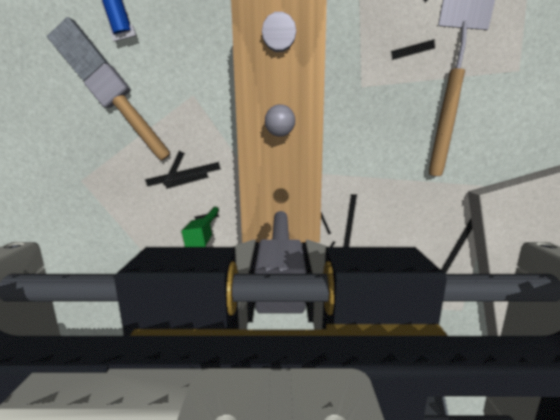

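View pics/s3.png

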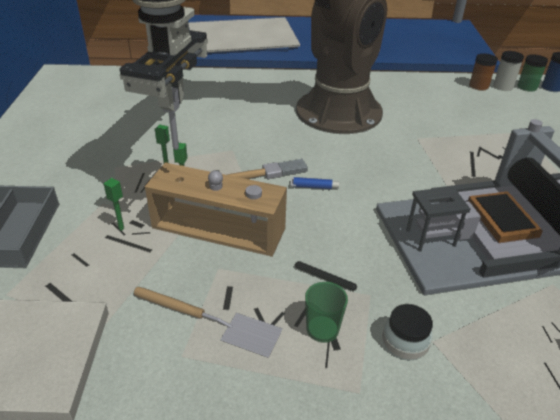

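Run:
```python
from h import *
delta([.567,.084,.456],11.5)
```

```text
rows: mm [ 4.541e+02 -6.610e+01  2.000e-01] rot [-0.0011 -0.0006 -0.4977] | pos [ 0.4973 -0.3696  0.456 ] axes
 [[ 0.293  0.956 -0.001]
 [ 0.956 -0.293  0.001]
 [ 0.    -0.001 -1.   ]] t 5.15 q [ 0.73  0.41 -0.26  1.49  0.11  1.25  0.16] F [-0.6 -1.3 -2.8]
```

```bash
python3 -m pendant '[[[8,-1,0,0,0,-0.01,1],[24,-3,0,0,0,-0.03,1],[48,-7,0,0,0,-0.05,1],[78,-11,0,0,0,-0.085,1],[110,-16,0,0,0,-0.12,1],[145,-21,0,0,0,-0.16,1],[180,-26,0,0,0,-0.2,1],[215,-31,0,0,0,-0.235,1],[250,-36,0,0,0,-0.275,1],[285,-41,0,0,0,-0.31,1],[320,-47,0,0,0,-0.35,1],[355,-52,0,0,0,-0.39,1],[388,-56,0,0,0,-0.425,1],[415,-60,0,0,0,-0.455,1],[435,-63,0,0,0,-0.477,1],[448,-65,0,0,0,-0.491,1],[453,-66,0,0,0,-0.497,1],[454,-66,0,0,0,-0.498,1],[454,-66,0,0,0,-0.498,1]]]'
python3 - <<'E'
from h import *
s=arm.observe()
a=get_image("wrist")[:,:,::-1];cv2.imwrite("pics/w4.png",a)
cv2.imwrite("pics/s4.png",cv2.resize(get_image("scene")[60:260,360:560,::-1],None,fx=3,fy=3))
delta([.555,.143,.456],11.5,s)
Rw=R.from_rotvec(s["ee_rot"])
print("exp tip px",proj("wrist",s["position"]+Rw.apply([0,0,.2697]),s),"slot",proj("wrist",[.555,.143,.12],s))
np.save("s4.npy",s,allow_pickle=True)
E
```

```text
clock: 7.52
position: [0.5673, 0.0829, 0.4567]
ee_rot: [1.989, 2.431, -0.001]
force: [0.3, -0.6, -1.8]
width: 0.264
rows: mm [61.3 -0.2  0.6] rot [-0.0002  0.0005 -0.0012] | pos [0.5673 0.0829 0.4567] axes
 [[-0.198  0.98  -0.   ]
 [ 0.98   0.198 -0.001]
 [-0.001 -0.    -1.   ]] t 7.525 q [ 0.15  0.37 -0.53  1.59  0.19  1.24 -0.22] F [ 0.3 -0.6 -1.8]
exp tip px [[279.4987355  214.51138973]] slot [[279.54702064 138.21231038]]
```

View pics/w4.png

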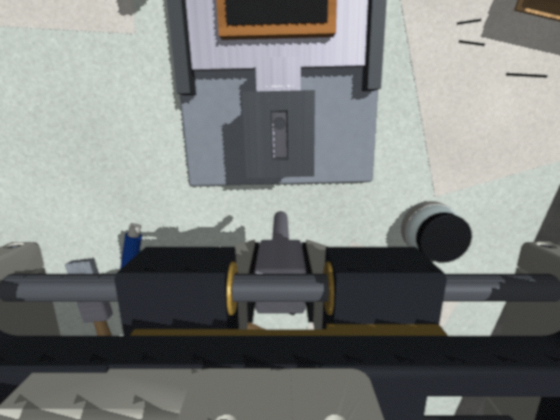

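View pics/s4.png

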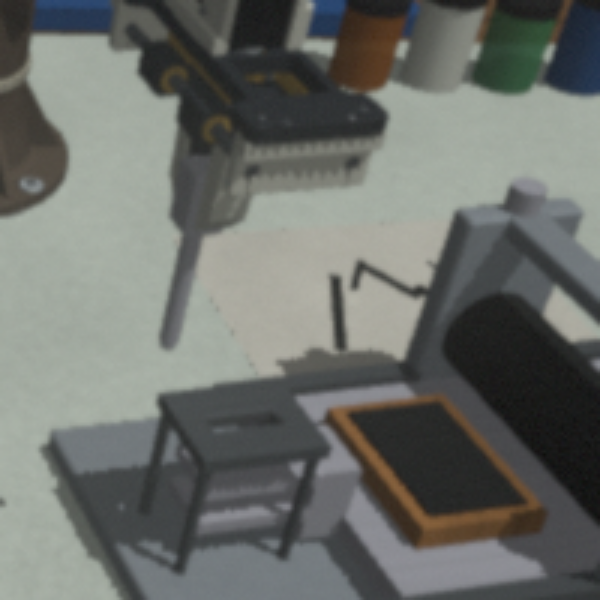

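The bracket is at about (279,135) in the wrist view, with the slot at (280,135). A dark round spot near (280,122) looks like the lug hole, towards +y. The pin's foot is at (281,214), where it was expected. I'll zoom in.

Run:
```python
import cv2
a=cv2.imread("pics/w4.png")
cv2.imwrite("pics/w4z.png",cv2.resize(a[85:185,235:325],None,fx=6,fy=6,interpolation=cv2.INTER_CUBIC))
z=cv2.resize(a[105:165,260:300],None,fx=10,fy=10,interpolation=cv2.INTER_CUBIC)
cv2.imwrite("pics/w4zz.png",cv2.convertScaleAbs(z,alpha=2.2,beta=-60))
z=cv2.resize(a[200:245,255:305],None,fx=10,fy=10,interpolation=cv2.INTER_CUBIC)
cv2.imwrite("pics/w4p.png",z)
```

```text
(no output)
```

View pics/w4z.png

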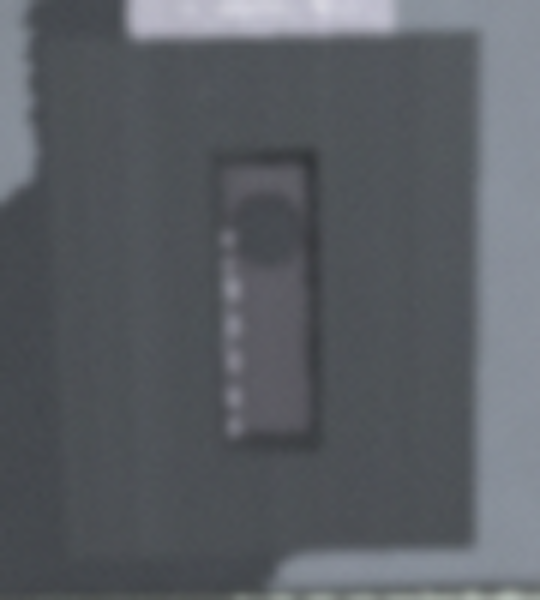

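View pics/w4zz.png

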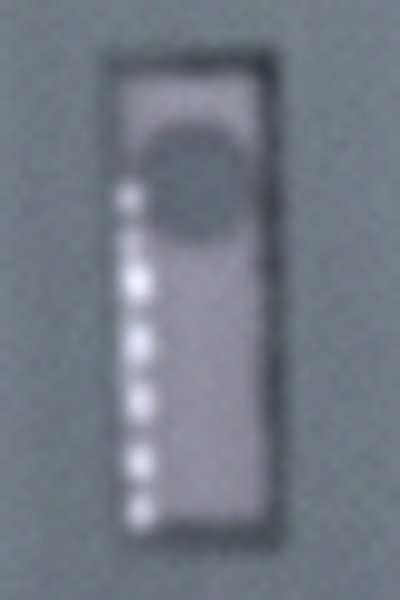

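View pics/w4p.png

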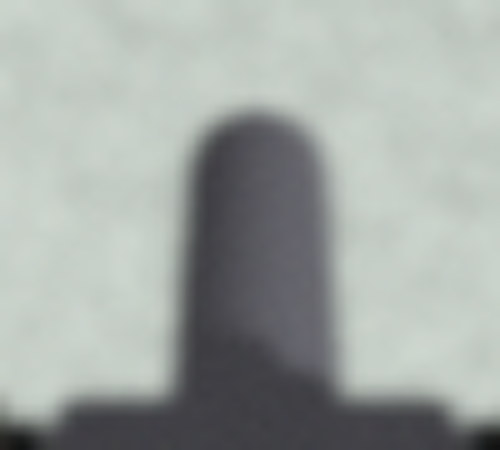

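Run:
```python
from h import *
np.set_printoptions(precision=4,suppress=True)
s=np.load("s4.npy",allow_pickle=True).item()
Rw=R.from_rotvec(s["ee_rot"]); p=s["position"]
T=lambda P:Rw.inv().apply(P-p)*1000
W=lambda t:p+Rw.apply(np.array(t))
print("tip rim exp",proj("wrist",W([.0045,0,.2697]),s),"tip rim obs",unz([255,106],10,(255,200)))
print("shaft exp at z .2, .25",proj("wrist",W([[0,0,.2],[0,0,.25],[.006,0,.2647]]),s), "obs shaft c row238",unz([257,390],10,(255,200)),unz([258,200],10,(255,200)))
for nm,z,f,o,h in [("brk",[(35,38),(478,35),(476,545),(68,555)],6,(235,85),.12),("slot",[(105,50),(278,47),(288,545),(118,545)],10,(260,105),.12),("hole",[(195,181)],10,(260,105),.085)]:
    P=plane("wrist",unz(z,f,o),h,s); t=T(P); d=np.roll(t,-1,0)-t
    print(nm,"world",P.mean(0),"tool",t.mean(0),np.linalg.norm(d,axis=1),np.degrees(np.arctan2(d[:,1],d[:,0])))
```

```text
tip rim exp [[279.4983 209.4902]] tip rim obs [280.05 210.15]
shaft exp at z .2, .25 [[279.2428 245.5823]
 [279.4409 221.5349]
 [279.4842 209.3726]] obs shaft c row238 [280.25 238.55] [280.35 219.55]
brk world [0.5535 0.1459 0.12  ] tool [ 64.6242  -1.0152 336.6251] [72.5041 84.0196 71.9455 85.3693] [ 89.6196 178.4638 -91.445   -1.9013]
slot world [0.5541 0.1463 0.12  ] tool [ 64.9092  -0.3685 336.6248] [17.261  49.2923 17.7063 49.    ] [ 89.0358 178.3913 -90.0279  -1.0946]
hole world [0.5513 0.1581 0.085 ] tool [ 77.079   -0.7365 371.6187] [0.] [0.]
```

```bash
python3 -m pendant '[[[5,0,8,0,0,-0.005,1],[12,-0.5,20,0,0,-0.015,1],[20,-1,35,0,0,-0.025,1],[25,-1,48,0,0,-0.025,1],[25,-1,55,0,0,-0.025,1],[25,-1,55,0,0,-0.025,1],[25,-1,55,0,0,-0.025,1]]]'
python3 - <<'E'
from h import *
s=arm.observe()
a=get_image("wrist")[:,:,::-1];cv2.imwrite("pics/w5.png",a);np.save("s5.npy",s,allow_pickle=True)
print(s["position"],s["clock"],s["force"])
cv2.imwrite("pics/w5z.png",cv2.resize(a[80:240,220:340],None,fx=5,fy=5,interpolation=cv2.INTER_CUBIC)[:,:])
E
```

```text
clock: 8.5
position: [0.5615, 0.1079, 0.4021]
ee_rot: [1.957, 2.457, 0.001]
force: [0.2, 0.5, -1.5]
width: 0.26
[0.56152463 0.10789108 0.40207865] 8.5 [ 0.22456661  0.52199245 -1.52836522]
```

View pics/w5z.png

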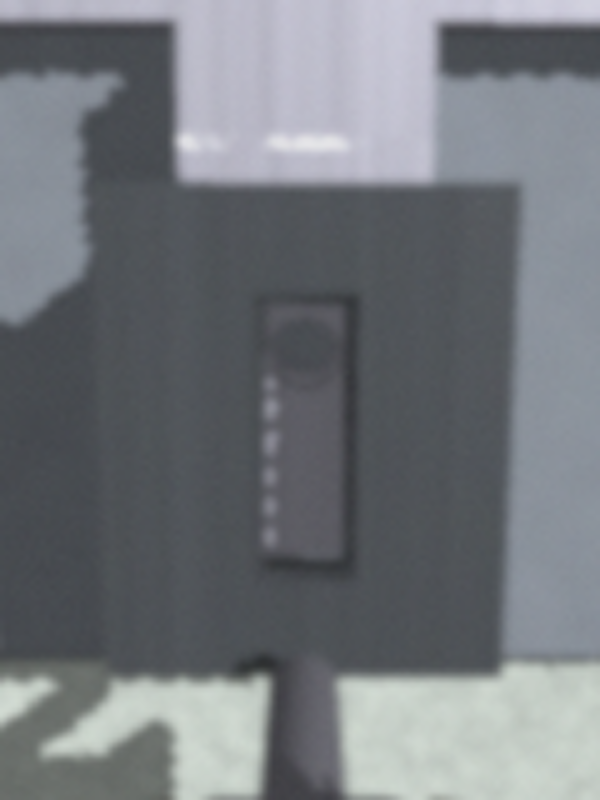

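Run:
```python
from h import *
np.set_printoptions(precision=4,suppress=True)
s=np.load("s5.npy",allow_pickle=True).item()
Rw=R.from_rotvec(s["ee_rot"]); p=s["position"]
T=lambda P:Rw.inv().apply(P-p)*1000
W=lambda t:p+Rw.apply(np.array(t))
print(Rw.as_matrix())
print("tip exp",proj("wrist",W([[.0045,0,.2697],[0,0,.2697]]),s),"obs",unz([306,655],5,(220,80)))
for nm,z,f,o,h in [("brk",[(97,187),(520,185),(500,673),(107,668)],5,(220,80),.12),("slot",[(260,297),(357,295),(350,570),(267,568)],5,(220,80),.12),("hole",[(303,353)],5,(220,80),.085)]:
    P=plane("wrist",unz(z,f,o),h,s); t=T(P); d=np.roll(t,-1,0)-t
    print(nm,"world",P.mean(0),"tool",t.mean(0),t[:,:2],np.linalg.norm(d,axis=1),np.degrees(np.arctan2(d[:,1],d[:,0])))
```

```text
[[-0.2235  0.9747  0.0007]
 [ 0.9747  0.2235  0.    ]
 [-0.0001  0.0007 -1.    ]]
tip exp [[279.4475 209.4775]
 [279.4481 214.499 ]] obs [280.8 210.6]
brk world [0.5541 0.1462 0.12  ] tool [ 39.0138   1.1342 282.0741] [[ 80.7827 -33.6159]
 [ 81.1281  36.6386]
 [ -3.3861  36.3389]
 [ -2.4695 -34.8249]] [70.2554 84.5147 71.1698 83.261 ] [  89.7183 -179.7968  -89.262     0.832 ]
slot world [0.5544 0.1468 0.12  ] tool [ 39.5144   1.5806 282.0743] [[62.9846 -6.6663]
 [63.3209  9.7523]
 [15.6972  8.9937]
 [16.0551 -5.7574]] [16.422  47.6298 14.7554 46.9383] [  88.8265 -179.0874  -88.6099   -1.1096]
hole world [0.551  0.1577 0.085 ] tool [ 50.9293   0.6176 317.0721] [[50.9293  0.6176]] [0.] [0.]
```

```bash
python3 -m pendant '[[[8,0,0,0,0,0,1],[22,0,0,0,0,0,1],[38,0.2,0,0,0,0,1],[48,0.2,0,0,0,0,1],[51.8,0.2,0,0,0,0,1],[51.8,0.2,0,0,0,0,1],[51.8,0.2,0,0,0,0,1]]]'
python3 - <<'E'
from h import *
s=arm.observe()
a=get_image("wrist")[:,:,::-1];np.save("s6.npy",s,allow_pickle=True)
b=get_image("scene")[:,:,::-1]
print(s["position"],s["clock"],s["force"])
cv2.imwrite("pics/w6z.png",cv2.resize(a[120:260,220:340],None,fx=5,fy=5,interpolation=cv2.INTER_CUBIC)[:,:])
cv2.imwrite("pics/s6z.png",cv2.resize(b[130:270,390:500],None,fx=4.2,fy=4.2,interpolation=cv2.INTER_CUBIC)[:,:])
E
```

```text
clock: 9.43
position: [0.55, 0.1581, 0.4016]
ee_rot: [1.958, 2.457, -0.001]
force: [-0.3, -0.9, -1.5]
width: 0.256
[0.55004619 0.15806727 0.40160456] 9.425 [-0.29040127 -0.85577627 -1.46691886]
```

View pics/w6z.png

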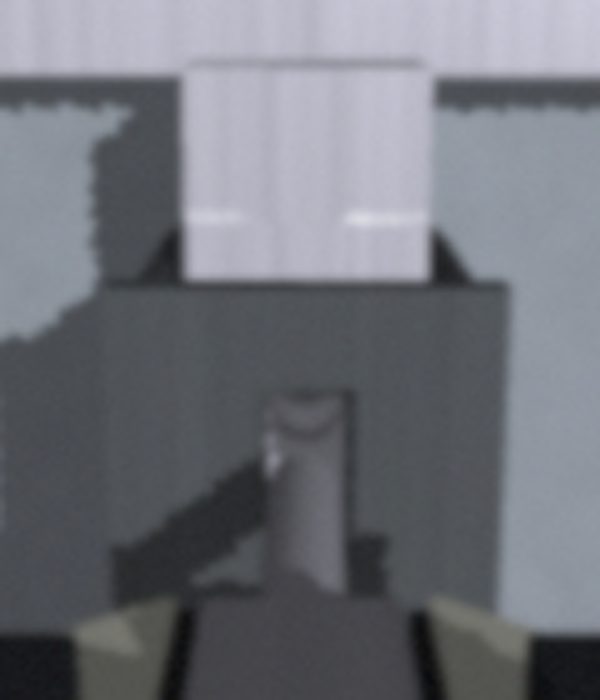

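View pics/s6z.png

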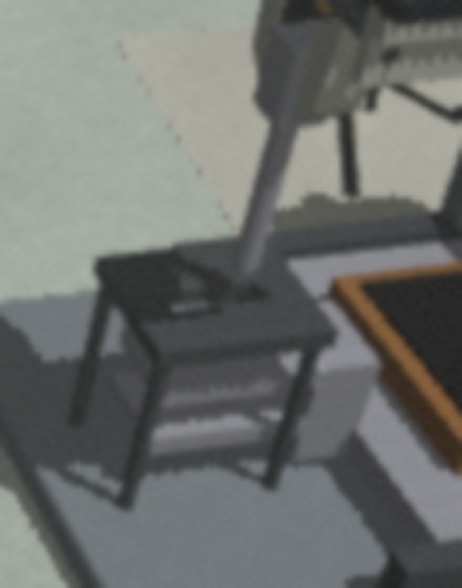

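```bash
python3 -m pendant '[[[0,0.4,4,0,0,0,1],[0,0.4,8,0,0,0,1],[0,0.4,11,0,0,0,1],[0,0.4,13,0,0,0,1],[0,0.4,13,0,0,0,1]]]'
python3 -m pendant '[[[0,0,2,0,0,0,1],[0,0,4,0,0,0,1],[0,0,6,0,0,0,1],[0,0,6,0,0,0,1]]]'
```

```text
clock: 10.15
position: [0.5502, 0.1587, 0.3885]
ee_rot: [-1.957, -2.458, 0.0]
force: [0.6, -0.7, -2.3]
width: 0.261
clock: 10.65
position: [0.5502, 0.1587, 0.3825]
ee_rot: [-1.957, -2.458, 0.001]
force: [-0.1, -0.8, -1.7]
width: 0.257
```

```bash
python3 -m pendant '[[[0,0,3,0,0,0,1],[0,0,6,0,0,0,1],[0,0,9,0,0,0,1],[0,0,12,0,0,0,1],[0,0,12,0,0,0,1]]]'
python3 -m pendant '[[[0,0,3,0,0,0,1],[0,0,6,0,0,0,1],[0,0,9,0,0,0,1],[0,0,11,0,0,0,1],[0,0,11,0,0,0,1]]]'
python3 - <<'E'
from h import *
a=get_image("wrist")[:,:,::-1]
b=get_image("scene")[:,:,::-1]
cv2.imwrite("pics/w7z.png",cv2.resize(a[120:260,220:340],None,fx=5,fy=5,interpolation=cv2.INTER_CUBIC)[:,:])
cv2.imwrite("pics/s7z.png",cv2.resize(b[150:270,390:500],None,fx=5,fy=5,interpolation=cv2.INTER_CUBIC)[:,:])
E
```

```text
clock: 11.28
position: [0.5502, 0.1586, 0.3704]
ee_rot: [-1.957, -2.457, 0.001]
force: [-0.4, -0.3, -2.7]
width: 0.262
clock: 11.9
position: [0.5502, 0.1587, 0.3595]
ee_rot: [-1.957, -2.458, 0.0]
force: [-0.9, 0.3, -2.1]
width: 0.262
```

View pics/w7z.png

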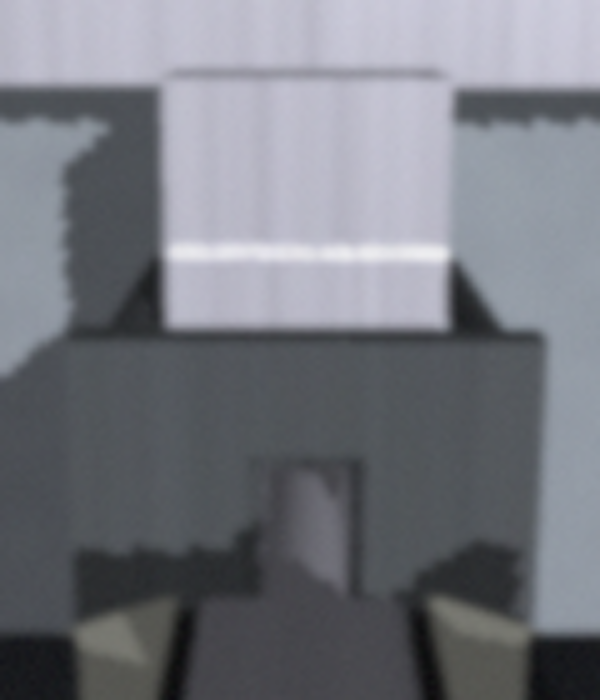

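View pics/s7z.png

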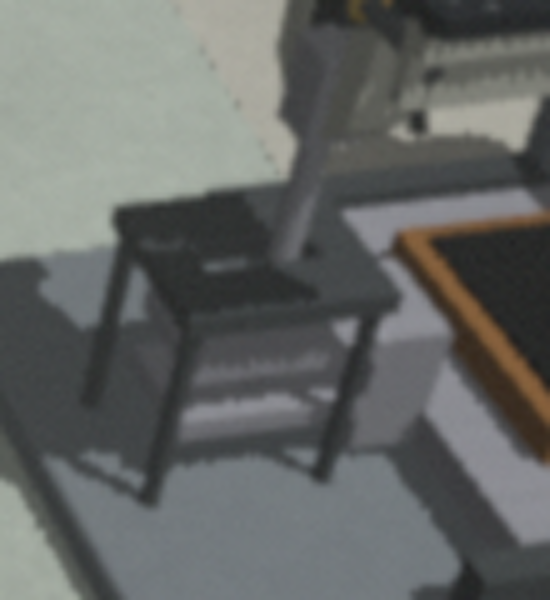

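The pin stands centred in the slot with no contact force, its foot about 5 mm above the lug. I'll creep down in small steps.

```bash
python3 -m pendant '[[[0,0,1.5,0,0,0,1],[0,0,3,0,0,0,1],[0,0,4,0,0,0,1],[0,0,4,0,0,0,1]]]'
python3 -m pendant '[[[0,0,0.7,0,0,0,1],[0,0,1.4,0,0,0,1],[0,0,2,0,0,0,1],[0,0,2,0,0,0,1]]]'
```

```text
clock: 12.5
position: [0.5502, 0.1587, 0.3556]
ee_rot: [-1.957, -2.458, 0.0]
force: [0.4, -0.4, -1.8]
width: 0.26
clock: 13.0
position: [0.5502, 0.1587, 0.3537]
ee_rot: [-1.957, -2.458, 0.0]
force: [0.1, -0.1, -2.4]
width: 0.261
```

```bash
python3 -m pendant '[[[0,0,0.5,0,0,0,1],[0,0,1,0,0,0,1],[0,0,1,0,0,0,1]]]'
python3 -m pendant '[[[0,0,0.5,0,0,0,1],[0,0,1,0,0,0,1],[0,0,1,0,0,0,1]]]'
```

```text
clock: 13.38
position: [0.5502, 0.1587, 0.3527]
ee_rot: [-1.957, -2.458, 0.0]
force: [-0.0, 0.2, -2.2]
width: 0.262
clock: 13.75
position: [0.5502, 0.1587, 0.3516]
ee_rot: [-1.957, -2.458, 0.0]
force: [0.3, 0.9, -1.8]
width: 0.262
```

```bash
python3 -m pendant '[[[0,0,0.5,0,0,0,1],[0,0,1,0,0,0,1],[0,0,1,0,0,0,1]]]'
```

```text
clock: 14.12
position: [0.5502, 0.1587, 0.3507]
ee_rot: [1.957, 2.458, -0.0]
force: [0.2, 0.6, -1.8]
width: 0.26
```

```bash
python3 -m pendant '[[[0,0,0.5,0,0,0,1],[0,0,1,0,0,0,1],[0,0,1.5,0,0,0,1],[0,0,2,0,0,0,1],[0,0,2,0,0,0,1]]]'
python3 -m pendant '[[[0,0,0.5,0,0,0,1],[0,0,1,0,0,0,1],[0,0,1.5,0,0,0,1],[0,0,2,0,0,0,1],[0,0,2,0,0,0,1]]]'
```

```text
clock: 14.75
position: [0.5502, 0.1587, 0.3487]
ee_rot: [1.957, 2.458, -0.0]
force: [0.2, 0.3, -0.6]
width: 0.26
clock: 15.38
position: [0.5502, 0.1587, 0.3467]
ee_rot: [-1.957, -2.458, 0.0]
force: [0.3, -0.5, -2.0]
width: 0.263
```

The foot is in the upper plate with no force. I'll continue towards the lower plate.

```bash
python3 -m pendant '[[[0,0,1,0,0,0,1],[0,0,2,0,0,0,1],[0,0,3,0,0,0,1],[0,0,4,0,0,0,1],[0,0,5,0,0,0,1],[0,0,6,0,0,0,1],[0,0,6,0,0,0,1]]]'
python3 -m pendant '[[[0,0,1.5,0,0,0,1],[0,0,3,0,0,0,1],[0,0,4.5,0,0,0,1],[0,0,6,0,0,0,1],[0,0,7.5,0,0,0,1],[0,0,9,0,0,0,1],[0,0,9,0,0,0,1]]]'
```

```text
clock: 16.25
position: [0.5502, 0.1587, 0.3406]
ee_rot: [-1.957, -2.458, 0.0]
force: [0.1, 0.6, -2.2]
width: 0.259
clock: 17.12
position: [0.5502, 0.1587, 0.3316]
ee_rot: [-1.957, -2.458, 0.0]
force: [0.4, -0.1, -1.7]
width: 0.261
```

Tip is now near 0.062 m.

```bash
python3 -m pendant '[[[0,0,1,0,0,0,1],[0,0,2,0,0,0,1],[0,0,3,0,0,0,1],[0,0,4,0,0,0,1],[0,0,5,0,0,0,1],[0,0,5,0,0,0,1]]]'
python3 -m pendant '[[[0,0,0.5,0,0,0,1],[0,0,1,0,0,0,1],[0,0,1.5,0,0,0,1],[0,0,2,0,0,0,1],[0,0,2.5,0,0,0,1],[0,0,3,0,0,0,1],[0,0,3,0,0,0,1]]]'
```

```text
clock: 17.88
position: [0.5502, 0.1587, 0.3266]
ee_rot: [-1.957, -2.458, 0.0]
force: [-0.1, -0.8, -1.3]
width: 0.258
clock: 18.75
position: [0.5502, 0.1587, 0.3237]
ee_rot: [-1.957, -2.458, 0.0]
force: [0.5, 0.3, -1.9]
width: 0.26
```

```bash
python3 -m pendant '[[[0,0,0.5,0,0,0,1],[0,0,1,0,0,0,1],[0,0,1.5,0,0,0,1],[0,0,2,0,0,0,1],[0,0,2,0,0,0,1]]]'
python3 -m pendant '[[[0,0,0.5,0,0,0,1],[0,0,1,0,0,0,1],[0,0,1.5,0,0,0,1],[0,0,2,0,0,0,1],[0,0,2,0,0,0,1]]]'
```

```text
clock: 19.38
position: [0.5503, 0.1587, 0.3217]
ee_rot: [1.957, 2.458, -0.0]
force: [0.3, 1.1, -0.1]
width: 0.259
clock: 20.0
position: [0.5502, 0.1587, 0.3197]
ee_rot: [-1.957, -2.458, 0.0]
force: [-0.2, 0.0, -1.6]
width: 0.259
```

```bash
python3 -m pendant '[[[0,0,1,0,0,0,1],[0,0,2,0,0,0,1],[0,0,3.5,0,0,0,1],[0,0,5,0,0,0,1],[0,0,6.5,0,0,0,1],[0,0,8,0,0,0,1],[0,0,9.5,0,0,0,1],[0,0,11,0,0,0,1],[0,0,11,0,0,0,1]]]'
python3 -m pendant '[[[0,0,0.5,0,0,0,1],[0,0,1,0,0,0,1],[0,0,1.5,0,0,0,1],[0,0,2,0,0,0,1],[0,0,2,0,0,0,1]]]'
python3 -m pendant '[[[0,0,0.5,0,0,0,1],[0,0,1,0,0,0,1],[0,0,1,0,0,0,1]]]'
```

```text
clock: 21.12
position: [0.5502, 0.1587, 0.3086]
ee_rot: [-1.957, -2.458, 0.0]
force: [-0.1, 0.5, -1.6]
width: 0.26
clock: 21.75
position: [0.5502, 0.1587, 0.3067]
ee_rot: [1.957, 2.458, -0.0]
force: [-0.3, -0.1, -1.7]
width: 0.258
clock: 22.12
position: [0.5502, 0.1587, 0.3057]
ee_rot: [-1.957, -2.458, 0.0]
force: [0.2, 0.6, -2.5]
width: 0.262
```

```bash
python3 -m pendant '[[[0,0,0.25,0,0,0,1],[0,0,0.5,0,0,0,1],[0,0,0.5,0,0,0,1]]]'
python3 - <<'E'
from h import *
a=get_image("wrist")[:,:,::-1]
b=get_image("scene")[:,:,::-1]
cv2.imwrite("pics/w8z.png",cv2.resize(a[120:280,200:360],None,fx=3.5,fy=3.5,interpolation=cv2.INTER_CUBIC)[:,:])
cv2.imwrite("pics/s8z.png",cv2.resize(b[150:270,390:500],None,fx=5,fy=5,interpolation=cv2.INTER_CUBIC)[:,:])
E
```

```text
clock: 22.5
position: [0.5503, 0.1587, 0.3052]
ee_rot: [-1.957, -2.458, 0.0]
force: [-0.4, -0.6, -1.0]
width: 0.258
```

View pics/s8z.png

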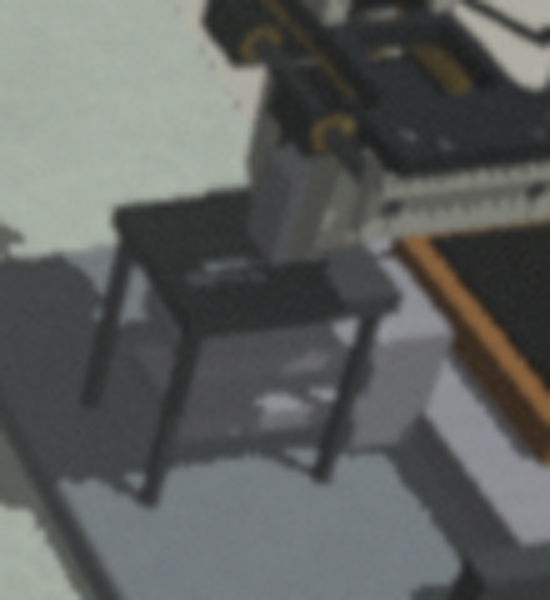

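View pics/w8z.png

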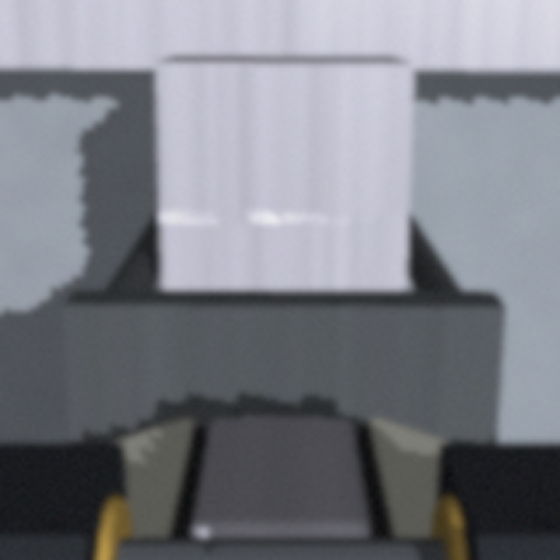

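The head is almost down on the bracket, with no contact force yet. I'll take the last bit in 0.4 mm steps.

```bash
python3 -m pendant '[[[0,0,0.2,0,0,0,1],[0,0,0.4,0,0,0,1],[0,0,0.4,0,0,0,1]]]'
python3 -m pendant '[[[0,0,0.2,0,0,0,1],[0,0,0.4,0,0,0,1],[0,0,0.4,0,0,0,1]]]'
```

```text
clock: 22.98
position: [0.5502, 0.1588, 0.3051]
ee_rot: [1.957, 2.458, 0.0]
force: [-1.2, -0.5, 3.0]
width: 0.261
clock: 23.35
position: [0.5502, 0.1588, 0.305]
ee_rot: [1.957, 2.457, 0.0]
force: [-2.9, -1.5, 7.9]
width: 0.268
```

```bash
python3 -m pendant '[[[0,0,0.2,0,0,0,1],[0,0,0.4,0,0,0,1],[0,0,0.4,0,0,0,1]]]'
```

```text
clock: 23.72
position: [0.5502, 0.1588, 0.305]
ee_rot: [1.956, 2.457, 0.0]
force: [-4.6, -2.1, 12.3]
width: 0.259
```

Contact at TCP z 0.305 means the head is seated; 0.3047 was expected. I'll relax the force, open and withdraw.

```bash
python3 -m pendant '[[[0,0,-0.8,0,0,0,1],[0,0,-0.8,0,0,0,0.3],[0,0,-0.8,0,0,0,-0.2],[0,0,-0.8,0,0,0,-0.8],[0,0,-0.8,0,0,0,-1],[0,0,-0.8,0,0,0,-1],[0,0,-0.8,0,0,0,-1],[0,0,-0.8,0,0,0,-1]]]'
python3 -m pendant '[[[0,0,-5,0,0,0,-1],[0,0,-15,0,0,0,-1],[0,0,-30,0,0,0,-1],[0,0,-50,0,0,0,-1],[0,0,-75,0,0,0,-1],[0,0,-95,0,0,0,-1],[-10,0,-105,0,0,0,-1],[-30,0,-110,0,0,0,-1],[-50,0,-110,0,0,0,-1],[-60,0,-110,0,0,0,-1],[-60,0,-110,0,0,0,-1]]]'
python3 - <<'E'
from h import *
s=arm.observe()
a=get_image("wrist")[:,:,::-1];cv2.imwrite("pics/w9.png",a);np.save("s9.npy",s,allow_pickle=True)
b=get_image("scene")[:,:,::-1];cv2.imwrite("pics/s9.png",b)
cv2.imwrite("pics/s9z.png",cv2.resize(b[150:270,390:500],None,fx=5,fy=5,interpolation=cv2.INTER_CUBIC)[:,:])
E
```

```text
clock: 24.72
position: [0.5503, 0.1587, 0.3048]
ee_rot: [1.957, 2.458, -0.0]
force: [-0.0, 0.1, 0.1]
width: 0.954
clock: 26.1
position: [0.5639, 0.0992, 0.4144]
ee_rot: [-1.959, -2.456, 0.001]
force: [-0.3, 0.2, -0.4]
width: 1.001
```

View pics/s9z.png

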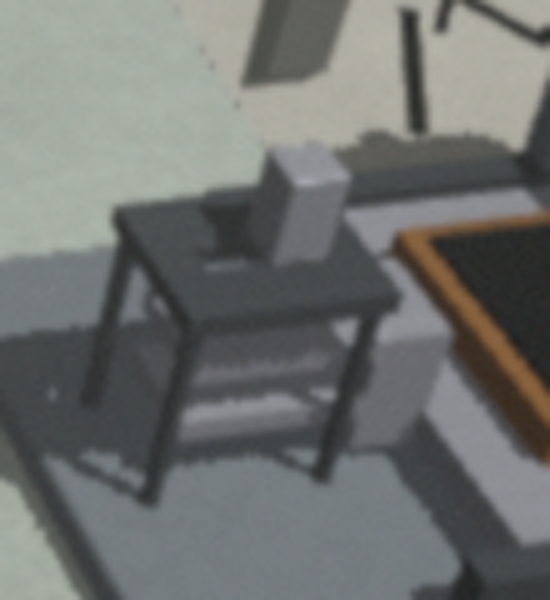

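View pics/w9.png

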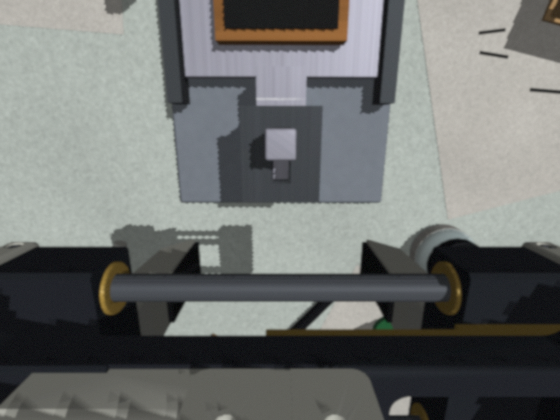

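View pics/s9.png

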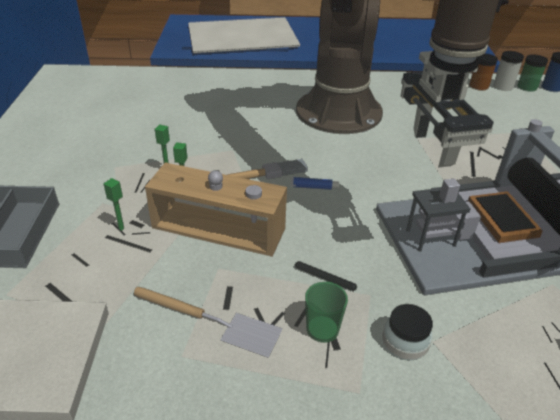

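The head sits flat on the bracket at (450,190) in the scene view. The other pins and bystanders look unmoved, and the gripper is clear.

Run:
```python
from cell import arm
print(arm.observe()["force"]); print(arm.sign_off())
```

```text
[ 0.40211521  0.32171512 -0.23713586]
the job is handed in; nothing more can be done
None
```

The square-headed pin is locked in the press: it went through the slot and both lug plates, its head sits on the bracket, and I let go and handed the job in at about 26 s.

- **Finding the hole:** the wrist camera showed the lug hole through the slot, about 12 mm from the slot's middle towards the roller. I lowered the pin there in small steps.
- **Forces:** nothing pushed back until the head touched the bracket. The wrist then read up to about 12 N upward as I seated it, against the 60 N limit.
- **Last checks:** the head made contact at tool height 0.305 m, against 0.3047 m expected. Pictures after release show the head standing on the bracket, and the other pins and bystanders look where they were. The gripper is clear and its force is near zero.
- **What disagreed:** the two wrist views differed by about 0.5 mm on the hole's position, and in each the pin looked about 1 mm off from where it should sit in the gripper. Neither mattered, because the pin went in without side force.
- **Not measured:** I judged the pin's uprightness by eye.

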